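# Fit the tall stop plate and set the parcel jig one hole longer

### The arm

A 6-joint arm with a two-finger parallel gripper is mounted at the origin on the work surface. World frame = base frame: x ahead of the robot, y to its left, z up, the work surface at z = 0. Lengths are in m, angles in rad, forces in N, time in s.
With the tool pointing down it reaches from about 0.325 to 0.9 m from the base axis. Payload 6.1 kg.
Tool frame: the origin (TCP) lies at the very end of the fingers, on their centre line; the grasp point (between the pads) lies behind it (manip.hold_point_z is the z of the grasp point in the tool frame, in m); z points along the fingers, y is the direction in which the jaws open and shut (so a half turn about z gives the same grasp; the last joint's range is limited). The gripper opens to 85 mm and grips with 20 to 120 N. Pads are 22 mm wide; open, the fingers measure 114 mm over their backs; the gripper's body (76 mm by 85 mm) begins 54 mm behind the grasp point. The pads swing forward as they close: fully open they stand 13 mm farther back than shut.
Start: joints at [-1.398, 0.22, 1.526, -0, 1.395, -0.126], TCP at [0.184, -0.597, 0.231] pointing down, gripper open.
Joint ranges: [-2.98, 2.98], [-0.91, 2.08], [0.09, 2.57], [-1.24, 4.39], [0.2, 2.65], [-2.68, 2.68]. Speed limits (rad/s): [2.57, 2.57, 3.01, 3.14, 3.14, 3.14].

### API

Orientations are given as a rotation vector (axis times angle).
In Python, from workcell import manip gives the robot as it stands. The module is installed in compiled form; this text tells all that it offers.
- The arm moves only by the tool servo_tool, never from a script. Its argument "motion" is text: rows parted by semicolons, each of 7 numbers parted by spaces: the turn, a rotation vector about the tool's x, y, z in rad, then the shift along the tool's x, y, z in mm, then the opening, from 0 (shut) to 1 (fully open). A call has 1 to 5 rows; each row is the pose to reach, as a shift and turn from the pose commanded when the call began, along the tool's axes at that moment; what a row does not reach only later rows make up. A row lasts 1/8 s, in which the tool goes at most 62.5 mm and 10.7 degrees, less where a joint would pass 70% of its speed; a pose out of reach is approached as far as the arm can. A call with a gripper value outside its range is refused whole. The fingers move at their own pace and stop on an object; "newtons" is the grip in N (left out, the last holds). Time passes only in rows, so rows that repeat a pose let the fingers close. It gives the time, the measured TCP pose, the force and the opening at its end, in the units of the state.
- manip.sense(): the state, without advancing time (a new reading comes with each control period).
- manip.snapshot(name): name is "scene" or "side" or "wrist"; returns (picture, depth): 420x560x3 uint8, blue, green, red; 420x560 float32, m along the optical axis (not along the pixel's ray), 0 where there is no reading.
- manip.calibration(name): a dict with "camera_matrix" (3x3 intrinsics, pixels), "T" (4x4, takes a point from camera to world coordinates); the wrist camera has in their place "hand_eye" (4x4, takes a point from camera to tool coordinates, whose origin is the TCP and whose axes are the flange's). Camera axes: x right, y down, z forward; pixel columns grow to the right and rows downward; lengths in m; the calibration is good to about 2 mm. A picture is of the moment at which its call begins: read the wrist's pose just before it. calibration takes no time and is no camera call.
- manip.job_done(): hands the job in, once; it reports no verdict.
The state is a dict: "time": time; "qpos": joint angles; "qvel": joint speeds; "tau": joint torques, N m; "eef_pos": TCP position; "ee_rot": TCP orientation; "contact_force": force on the tool from outside, world axes, zero at the start; "moment": the same for the moment, N m; "gripper_width": opening from 0.0 (shut) to 1.0 (fully open).
Only numpy, scipy, OpenCV 4.12 (cv2) and the standard library are available. Lean on these libraries where they do the work, as an engineer would, in place of code of your own. Each camera call takes 0.05 s, during which the arm holds its last target.

### The job

The parcel sizing jig has to be set up for the next longer size. Take the tall stop plate out of the wooden rack and slide it edgewise, fully home, into the slot of the jig's sliding section and let go of it; then pull up the black lock knob, slide the section to the very next hole, away from the fence, and let the pin drop fully into that hole. Finish with the gripper still holding the knob with the pin home in the hole, and leave the short plate, the parcel and the other things on the table where they are.

Things in the scene. Friction and masses are not known exactly. Their poses are not given: they have to be found in the camera images.
- jig: Fixed parcel sizing jig: plywood bed 175 (x) x 290 (y) x 12 mm, an aluminium-topped rail 40 mm wide (top 50 mm above the table) along y at jig x = +60 mm, a plywood fence standing 60 mm over the bed at the -y end. Origin on the table under the section's start place; z up; +y runs along the rail away from the fence. Bed: x -85 to +90, y -170 to +120 mm. Place and yaw vary.
- section (a joint): Steel section on the rail, in m along the jig's +y: 0 at the start hole, 0.040 at the next hole away from the fence, about 2 mm play each way in a hole; travel -0.020 to 0.084. Sleeve 60 mm long, top 60 mm above the table; it carries the slotted holder (to jig -x) and the plunger. Unlocked it slides against some 3 N of friction; with the pin in a hole it cannot slide.
- plunger (a joint): Lock plunger, vertical, in m: 0 = pin home in a hole (starts so), grows as the knob is pulled up, 0.016 = end of stroke. The round-ended 8 mm pin reaches 9 mm into the rail: from 0.010 up the section is free; off a hole the pin rests on the rail at about 0.009. A spring pushes it down (3 N home, 7 N at full stroke), so it drops in over a hole.
- knob (a point): Middle of the plunger's black round knob: upright cylinder 28 mm across and 28 mm tall, from 77 to 105 mm above the table when home (this point 91 mm), on the rail line (jig x = +60 mm). Below it a boss 20 mm across rises from the sleeve to 75 mm. Its y axis is the jig's y. It moves with section and plunger.
- next_hole (a point): Centre of the rail hole to go to, on the rail's top, 50 mm above the table, 40 mm along the jig's +y from the hole where the pin starts. Square holes 14 (x) x 12 (y) mm lie every 40 mm along the rail, at jig y = -40, 0, +40 and +80 mm; the sleeve hides those under it.
- slot_mouth (a point): Centre of the open top of the slot in the section's steel holder, 58 mm above the table, 90 mm from the knob axis towards jig -x. Slot inside 66 mm (jig x) x 9 mm (jig y), 36 mm deep, open only upward. Axes parallel to the jig's. Outside of the holder 78 x 29 mm.
- slot_floor (a point): Centre of the floor of that slot, 22 mm above the table; axes parallel to the jig's.
- rack: Fixed wooden rack 90 (x) x 170 (y) x 47 mm, two upward slots 66 (x) x 9 (y) mm, 35 mm deep, at rack y = +40 and -40 mm; origin on the table under its centre, z up. Its place and yaw vary, and which slot holds which plate.
- tall_plate: The tall stop plate, about 0.1 kg: aluminium sheet 60 mm wide (x), 5 mm thick (y), 110 mm tall overall (z), the top 16 mm being a black grip bar 12 mm thick (y) and 60 mm long. Starts upright in one of the rack's slots, its foot 12 mm above the table. Origin at the centre of its lower edge. The plate may go in either way round.
- tall_plate_grip (a point): Centre of the tall plate's grip bar, 102 mm above the plate's lower edge; axes as the plate. Grip it across the 12 mm thickness (y) from above.
- short_plate: The short stop plate, alike but only 80 mm tall, in the rack's other slot, 80 mm from the tall plate; leave it. Origin at the centre of its lower edge.
- parcel: Paper-wrapped parcel 95 x 95 x 40 mm, 0.9 kg, lying on the jig's bed by the fence, between jig y = -155 and -60 mm; leave it. Origin at the centre of its underside.
- tape_roll: Cardboard-coloured ring 100 mm across, 48 mm tall, on the table; leave it. Origin at the centre of its underside.
- mug: White mug 80 mm across, 90 mm tall; leave it. Origin at the centre of its underside.
- stapler: Black and grey stapler 130 mm long; leave it. Origin at the centre of its underside.
- marker: Blue marker 110 mm long lying flat; leave it. Origin at the centre of its underside.
- mouse: Black computer mouse 100 mm long; leave it. Origin at the centre of its underside.

How it is judged:
By the outcome, as a careful person would: the job done as asked, in the order asked, and still so for the second after the job is handed in, while the arm keeps its last pose, push and grip.
It also fails if it takes over 48 s, if anything falls off the work surface, if the arm or the gripper's body presses on something with over 40 N, if the wrist force passes 120 N, or if a joint passes its speed limit or range.

## Working session

There is one attempt and no reset: what is moved stays moved. The work goes in short steps, Python scripts to look and compute and a tool call to move; the robot and the scene stay as the last step left them, time stands still between calls to the robot, and variables do not carry over. Pictures are saved under pics/ and viewed, and the job is handed in when it is done.

Besides the shell and the picture viewer there is one more tool, called after "Emit:" by a JSON object that holds its "fn" and its "kwargs", one argument or row to a line. servo_tool: Moves the arm, as the interface text tells. Its arguments: {"type":"object","properties":{"motion":{"type":"string"},"newtons":{"type":"number"}},"required":["motion"]}

```bash
mkdir -p pics; ls; python3 - <<'E'
from workcell import manip
import cv2,numpy as np
print(manip.sense()); print(manip.hold_point_z)
for n in ["scene","side"]:
    p,d=manip.snapshot(n); cv2.imwrite(f"pics/{n}0.png",p); np.savez(f"{n}0.npz",p=p,d=d)
    print(n,manip.calibration(n))
print(manip.calibration("wrist"))
E
```

```text
pics
{'time': 0.0, 'qpos': array([-1.39813529e+00,  2.21209999e-01,  1.52763483e+00, -2.24036913e-05,
        1.39468792e+00, -1.26123397e-01]), 'qvel': array([-0.00061817, -0.00172822,  0.00046717, -0.00222588,  0.00063196,
       -0.00111403]), 'tau': array([-7.08940825e-04, -4.96893454e+01, -3.89399886e+01, -2.44711900e-04,
        1.09459832e-02, -3.17317006e-05]), 'eef_pos': array([ 0.18384357, -0.59670976,  0.23019667]), 'ee_rot': array([-3.10468233e+00, -4.67303215e-01,  1.05472287e-04]), 'contact_force': array([0.4545765 , 0.59826899, 0.06703217]), 'moment': array([-0.0296356 ,  0.0392768 ,  0.01216961]), 'gripper_width': 0.9985549992784458}
-0.0187
scene {'camera_matrix': array([[507.98143849,   0.        , 281.41289591],
       [  0.        , 507.98143849, 217.06210991],
       [  0.        ,   0.        ,   1.        ]]), 'T': array([[-0.39556282,  0.79423884, -0.46121006,  1.33562539],
       [ 0.91841613,  0.33852434, -0.20472688,  0.36478266],
       [-0.00647121, -0.5045651 , -0.8633494 ,  1.61255231],
       [ 0.        ,  0.        ,  0.        ,  1.        ]])}
side
[... 251 characters left out ...]
25461224,  0.63128646, -0.732564  ,  1.11372328],
       [ 0.01513457, -0.7548357 , -0.65573929,  1.07629289],
       [ 0.        ,  0.        ,  0.        ,  1.        ]])}
{'camera_matrix': array([[334.23881258,   0.        , 281.1623841 ],
       [  0.        , 334.23881258, 209.86548794],
       [  0.        ,   0.        ,   1.        ]]), 'hand_eye': array([[ 4.04294982e-04, -9.57387163e-01, -2.88807300e-01,
         7.36248947e-02],
       [ 9.99999692e-01,  1.92942467e-04,  7.60279315e-04,
         4.94689573e-04],
       [-6.72158464e-04, -2.88807519e-01,  9.57386947e-01,
        -1.41789299e-01],
       [ 0.00000000e+00,  0.00000000e+00,  0.00000000e+00,
         1.00000000e+00]])}
```

View pics/scene0.png

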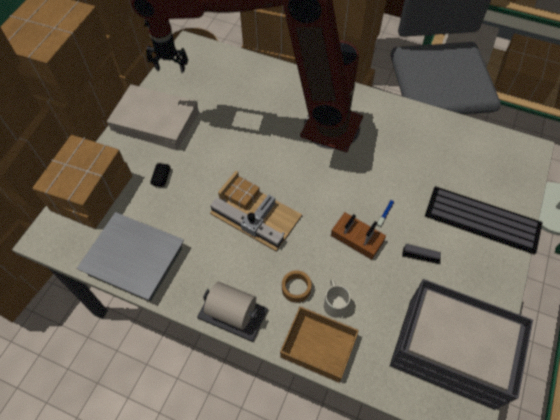

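View pics/side0.png

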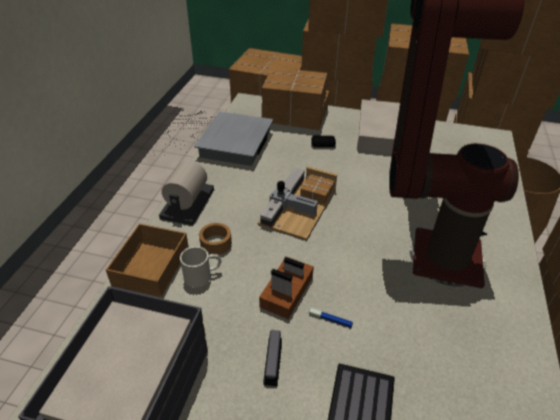

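Scene view: the rack is around (358,235) and the jig around (255,212) with its knob near (252,222). Side view: the rack is at (287,287), with the tall plate probably the nearer, at (283,283). Next I'll enlarge both.

```bash
cat > h.py <<'E'
import numpy as np,cv2
from workcell import manip
def pts(n,d):
    c=manip.calibration(n);K=c["camera_matrix"];T=c["T"]
    v,u=np.mgrid[0:420,0:560]
    P=np.stack([(u-K[0,2])/K[0,0]*d,(v-K[1,2])/K[1,1]*d,d],-1)
    return P@T[:3,:3].T+T[:3,3]
def ray(K,T,uv,z):
    r=T[:3,:3]@np.array([(uv[0]-K[0,2])/K[0,0],(uv[1]-K[1,2])/K[1,1],1.]);o=T[:3,3]
    return o+r*(z-o[2])/r[2]
def proj(K,T,X):
    p=T[:3,:3].T@(np.asarray(X)-T[:3,3]); return (K@p)[:2]/p[2]
E
python3 - <<'E'
from h import *
for n,(x0,y0,w,h) in {"scene":(200,165,200,100),"side":(250,155,100,165)}.items():
    z=np.load(f"{n}0.npz"); s=4 if n=="scene" else 3.6
    c=cv2.resize(z["p"][y0:y0+h,x0:x0+w],None,fx=s,fy=s,interpolation=cv2.INTER_CUBIC)
    c=cv2.convertScaleAbs(c,alpha=1.6); cv2.imwrite(f"pics/{n}0c.png",c)
    P=pts(n,z["d"])
    print(n, np.nanmedian(P[...,2][y0:y0+h,x0:x0+w]))
    # wood mask top points
E
```

```text
scene 0.0022735426318244434
side 0.0006422551415525835
```

View pics/scene0c.png

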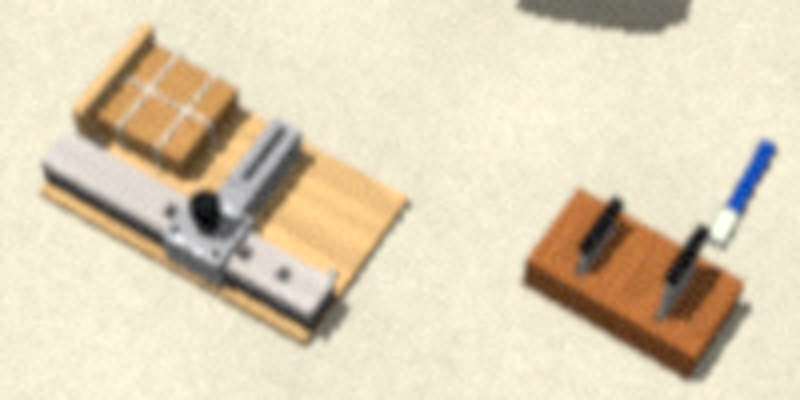

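View pics/side0c.png

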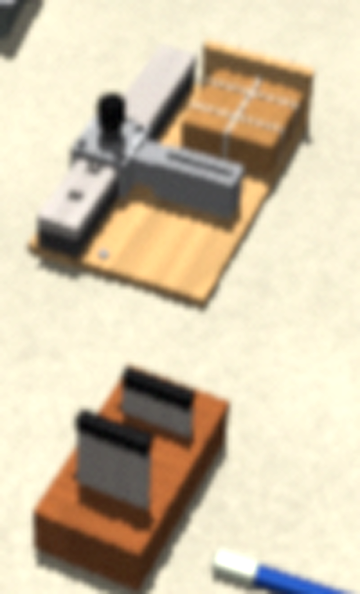

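```bash
python3 - <<'E'
from h import *
def f(n,uv,z,o,s):
    c=manip.calibration(n); return ray(c["camera_matrix"],c["T"],(o[0]+uv[0]/s-.4,o[1]+uv[1]/s-.4),z).round(4)
S=lambda u,v,z:f("scene",(u,v),z,(200,165),4)
D=lambda u,v,z:f("side",(u,v),z,(250,155),3.6)
print("rack",[S(*q,.047) for q in [(580,190),(742,285),(692,360),(527,262)]])
print("rack side",[D(*q,.047) for q in [(130,368),(229,403),(140,555),(37,515)]])
print("tall bar",[S(*q,.122) for q in [(703,232),(670,278)]],[D(*q,.122) for q in [(80,418),(150,440)]])
print("short bar",[S(*q,.092) for q in [(617,203),(585,250)]],[D(*q,.092) for q in [(127,375),(191,400)]])
print("knob",S(208,203,.105),D(111,100,.105))
print("slot ends",[S(*q,.058) for q in [(285,126),(245,180)]],[D(*q,.058) for q in [(168,153),(238,175)]])
print("bed corners",[S(*q,.012) for q in [(408,203),(308,340),(42,193)]])
E
```

```text
rack [array([0.3915, 0.1939, 0.047 ]), array([0.4272, 0.3564, 0.047 ]), array([0.5136, 0.339 , 0.047 ]), array([0.4792, 0.176 , 0.047 ])]
rack side [array([0.4772, 0.1772, 0.047 ]), array([0.3905, 0.193 , 0.047 ]), array([0.4235, 0.3578, 0.047 ]), array([0.5076, 0.3426, 0.047 ])]
tall bar [array([0.435 , 0.3113, 0.122 ]), array([0.4878, 0.2998, 0.122 ])] [array([0.4848, 0.3043, 0.122 ]), array([0.4297, 0.3111, 0.122 ])]
short bar [array([0.4184, 0.2327, 0.092 ]), array([0.4734, 0.223 , 0.092 ])] [array([0.4682, 0.226 , 0.092 ]), array([0.414 , 0.2381, 0.092 ])]
knob [ 0.5643 -0.0899  0.105 ] [ 0.5655 -0.0931  0.105 ]
slot ends [array([ 0.4392, -0.074 ,  0.058 ]), array([ 0.5056, -0.0837,  0.058 ])] [array([ 0.5082, -0.0881,  0.058 ]), array([ 0.4385, -0.0748,  0.058 ])]
bed corners [array([0.445 , 0.0503, 0.012 ]), array([0.609 , 0.0221, 0.012 ]), array([ 0.5668, -0.2627,  0.012 ])]
```

```bash
cat >> h.py <<'E'
from scipy.spatial.transform import Rotation as R
def plan(p,yaw_deg):
    s=manip.sense(); Rc=R.from_rotvec(s["ee_rot"])
    y=np.radians(yaw_deg); Rt=R.from_matrix(np.array([[np.cos(y),np.sin(y),0],[np.sin(y),-np.cos(y),0],[0,0,-1.]]))
    print("t",s["time"],"turn",(Rc.inv()*Rt).as_rotvec().round(3),"shift mm",(Rc.inv().apply(np.array(p)-s["eef_pos"])*1000).round(1),
     "dist",np.linalg.norm(np.array(p)-s["eef_pos"]).round(3))
def wrist(name):
    s=manip.sense(); p,d=manip.snapshot("wrist"); cv2.imwrite(f"pics/{name}.png",p)
    c=manip.calibration("wrist"); Tw=np.eye(4);Tw[:3,:3]=R.from_rotvec(s["ee_rot"]).as_matrix();Tw[:3,3]=s["eef_pos"]
    T=Tw@c["hand_eye"]; np.savez(name+".npz",p=p,d=d,T=T,K=c["camera_matrix"]); print(s["time"],s["eef_pos"],s["ee_rot"])
E
python3 -c "
from h import *
plan([.54,-.06,.28],-10)"
```

```text
t 0.1 turn [-0.002  0.     0.473] shift mm [ 498.4 -408.2  -48.9] dist 0.646
```

Emit:
{"fn": "servo_tool", "kwargs": {
  "motion": "0 0 0.473 498 -408 -49 1;0 0 0.473 498 -408 -49 1;0 0 0.473 498 -408 -49 1;0 0 0.473 498 -408 -49 1;0 0 0.473 498 -408 -49 1"
}}

```text
time: 0.72
eef_pos: [0.3568, -0.3357, 0.2548]
ee_rot: [-3.129, 0.274, 0.0]
contact_force: [0.8, -0.0, -0.0]
gripper_width: 1.0
```

```bash
python3 -c "
from h import *
plan([.54,-.06,.28],-10)"
```

```text
t 0.725 turn [-0.  0. -0.] shift mm [ 132.5 -303.3  -25.1] dist 0.332
```

Emit:
{"fn": "servo_tool", "kwargs": {
  "motion": "0 0 0 132 -303 -25 1;0 0 0 132 -303 -25 1;0 0 0 132 -303 -25 1;0 0 0 132 -303 -25 1;0 0 0 132 -303 -25 1"
}}

```text
time: 1.35
eef_pos: [0.5289, -0.0759, 0.2785]
ee_rot: [3.13, -0.273, -0.0]
contact_force: [1.1, -1.9, 0.9]
gripper_width: 0.999
```

Emit:
{"fn": "servo_tool", "kwargs": {
  "motion": "0 0 0 0 -20 0 1;0 0 0 0 -20 0 1"
}}

```text
time: 1.6
eef_pos: [0.5317, -0.0565, 0.278]
ee_rot: [-3.13, 0.268, 0.002]
contact_force: [0.2, -0.1, 0.0]
gripper_width: 1.003
```

```bash
python3 -c "
from h import *
wrist('wj1')
plan([.48,.28,.28],-11)"
```

```text
1.6 [ 0.53174948 -0.05648105  0.27800833] [-3.12986283e+00  2.68305918e-01  1.82915048e-03]
t 1.65 turn [0.    0.001 0.019] shift mm [-108.7 -323.8   -1.9] dist 0.342
```

View pics/wj1.png

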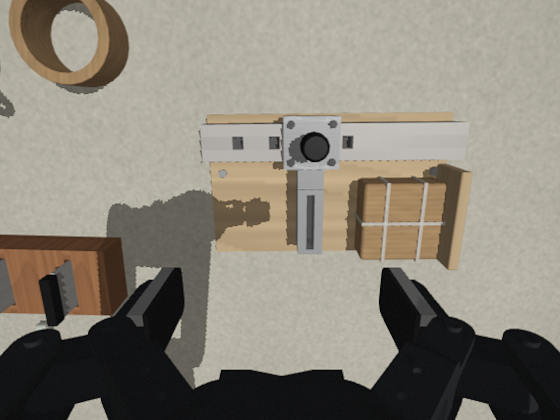

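The wrist view shows the knob top at (315,146), the slot as a dark strip from about (310,195) to (310,249), and the holes at (237,143), (273,143) and (348,143). I'll measure these and move on to the rack.

```bash
python3 - <<'E'
from h import *
z=np.load('wj1.npz');p,d,T,K=z['p'],z['d'],z['T'],z['K']
c=cv2.resize(p[105:265,195:375],None,fx=4,fy=4,interpolation=cv2.INTER_CUBIC)[:600]; cv2.imwrite('pics/wj1c.png',c)
g=p.max(2)
def blob(x0,y0,x1,y1,th,zz,name):
    m=(g[y0:y1,x0:x1]<th).astype(np.uint8)
    n,l,st,ce=cv2.connectedComponentsWithStats(m)
    i=1+np.argmax(st[1:,4]); u,v=ce[i]+[x0,y0]
    cn,_=cv2.findContours((l==i).astype(np.uint8),0,2); r=cv2.minAreaRect(cn[0]+np.array([x0,y0]))
    box=cv2.boxPoints(r)
    print(name,(u.round(1),v.round(1)),st[i],ray(K,T,(u,v),zz).round(4),[ray(K,T,b,zz).round(4)[:2] for b in box])
blob(298,130,332,164,45,.105,'knob')
blob(303,190,318,252,110,.058,'slot')
for x in (237,273,348): blob(x-9,132,x+9,154,110,.050,'hole')
E
```

```text
knob (np.float64(311.7), np.float64(145.4)) [  2   2  29  30 257] [ 0.5676 -0.0921  0.105 ] [array([ 0.5699, -0.0758]), array([ 0.5842, -0.0962]), array([ 0.5626, -0.1123]), array([ 0.5476, -0.0919])]
slot (np.float64(310.1), np.float64(221.6)) [  3   5   9  54 385] [ 0.4772 -0.0812  0.058 ] [array([ 0.4458, -0.0718]), array([ 0.509 , -0.0825]), array([ 0.5075, -0.0903]), array([ 0.4442, -0.08  ])]
hole (np.float64(237.5), np.float64(142.5)) [  5   5  10  12 119] [ 0.5779 -0.0168  0.05  ] [array([ 0.5845, -0.0132]), array([ 0.5829, -0.0229]), array([ 0.5713, -0.0205]), array([ 0.573 , -0.0108])]
hole (np.float64(274.0), np.float64(142.4)) [  5   5  11  12 121] [ 0.5713 -0.0561  0.05  ] [array([ 0.5779, -0.0517]), array([ 0.5761, -0.0624]), array([ 0.5644, -0.0604]), array([ 0.5663, -0.0496])]
hole (np.float64(347.3), np.float64(141.4)) [  4   4  10  12 116] [ 0.5588 -0.1349  0.05  ] [array([ 0.5653, -0.1309]), array([ 0.5637, -0.1405]), array([ 0.5519, -0.1392]), array([ 0.5536, -0.1295])]
```

View pics/wj1c.png

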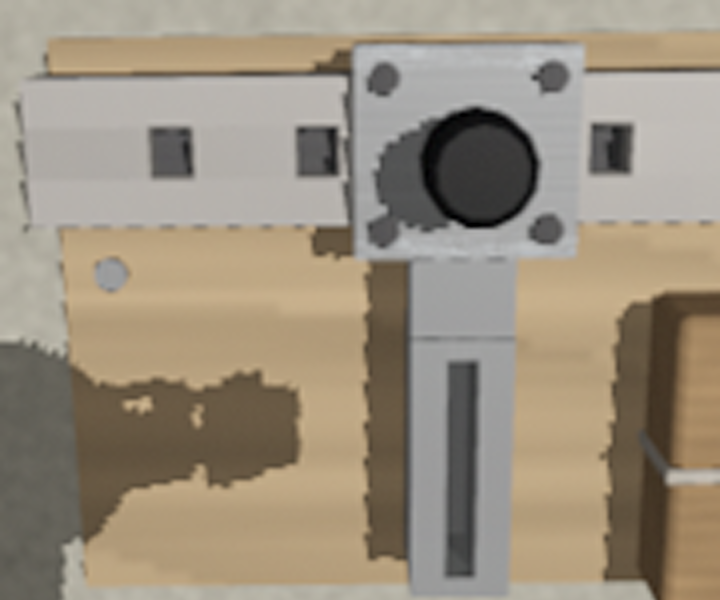

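Emit:
{"fn": "servo_tool", "kwargs": {
  "motion": "0 0 0 -109 -324 0 1;0 0 0 -109 -324 0 1;0 0 0 -109 -324 0 1;0 0 0 -109 -324 0 1;0 0 0 -109 -324 0 1"
}}

```text
time: 2.28
eef_pos: [0.4849, 0.2511, 0.2786]
ee_rot: [3.129, -0.277, 0.001]
contact_force: [0.7, -1.1, 0.2]
gripper_width: 0.999
```

Emit:
{"fn": "servo_tool", "kwargs": {
  "motion": "0 0 0.02 -9 -27 0 1;0 0 0.02 -9 -27 0 1"
}}

```text
time: 2.52
eef_pos: [0.4805, 0.2794, 0.2782]
ee_rot: [3.127, -0.302, -0.001]
contact_force: [0.4, 0.6, -0.3]
gripper_width: 1.001
```

```bash
python3 -c "
from h import *
wrist('wr1')"
```

```text
2.525 [0.48052698 0.27937754 0.27822727] [ 3.12659145e+00 -3.01969364e-01 -7.05505588e-04]
```

View pics/wr1.png

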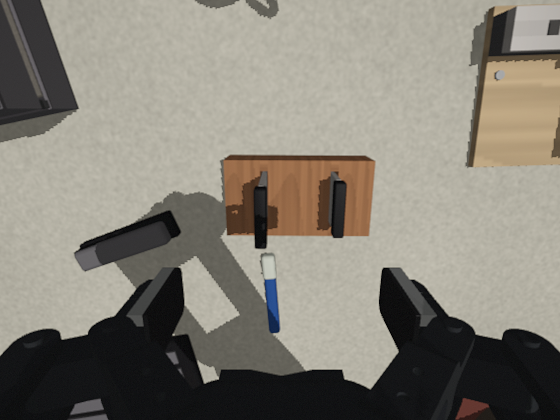

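Tall bar in the wrist view: from (266,185) down to (255,247). The short plate is at (338,180–237), and the marker's cap is at (268,262), next to the rack.

```bash
python3 - <<'E'
from h import *
z=np.load('wj1.npz');T,K=z['T'],z['K']
print('knob top',ray(K,T,(314.6,146.6),.105))
z=np.load('wr1.npz');p,d,T,K=z['p'],z['d'],z['T'],z['K']
c=cv2.resize(p[145:285,215:385],None,fx=4,fy=4,interpolation=cv2.INTER_CUBIC); c=cv2.convertScaleAbs(c,alpha=2);cv2.imwrite('pics/wr1c.png',c)
v,u=np.mgrid[0:420,0:560]
P=np.stack([(u-K[0,2])/K[0,0]*d,(v-K[1,2])/K[1,1]*d,d],-1)@T[:3,:3].T+T[:3,3]
for n,x0,x1,zl,zh in [('tall',235,290,.115,.13),('short',320,360,.085,.1)]:
    m=np.zeros(d.shape,np.uint8); m[160:255,x0:x1]=((P[160:255,x0:x1,2]>zl)&(P[160:255,x0:x1,2]<zh)&(p[160:255,x0:x1].max(2)<70))
    cn,_=cv2.findContours(m,0,2); r=max(cn,key=cv2.contourArea); rr=cv2.minAreaRect(r); zt=(.122 if n=='tall' else .092)
    print(n,rr,[ray(K,T,b,zt).round(4)[:2] for b in cv2.boxPoints(rr)],ray(K,T,rr[0],zt), np.median(P[m>0][:,2]))
m=(P[...,2]>.04)&(P[...,2]<.054); m[:, :200]=0;m[:,400:]=0;m[:140]=0;m[250:]=0
r=cv2.minAreaRect(P[m][:,:2].astype(np.float32)); print('rack',r)
E
```

```text
knob top [ 0.56605312 -0.09458508  0.105     ]
tall ((259.5, 217.0), (13.0, 60.0), 0.0) [array([0.4332, 0.3155]), array([0.491 , 0.3028]), array([0.4887, 0.2912]), array([0.4308, 0.3032])] [0.46170927 0.30301219 0.122     ] 0.12087658924104838
short ((338.2529602050781, 209.4533233642578), (11.789496421813965, 55.51667785644531), 3.5763344764709473) [array([0.4168, 0.2381]), array([0.4749, 0.2258]), array([0.4719, 0.2144]), array([0.4136, 0.226 ])] [0.44502779 0.2259349  0.092     ] 0.09087788613552777
rack ((0.451362669467926, 0.26403892040252686), (0.17050215601921082, 0.09068650752305984), 78.69011688232422)
```

View pics/wr1c.png

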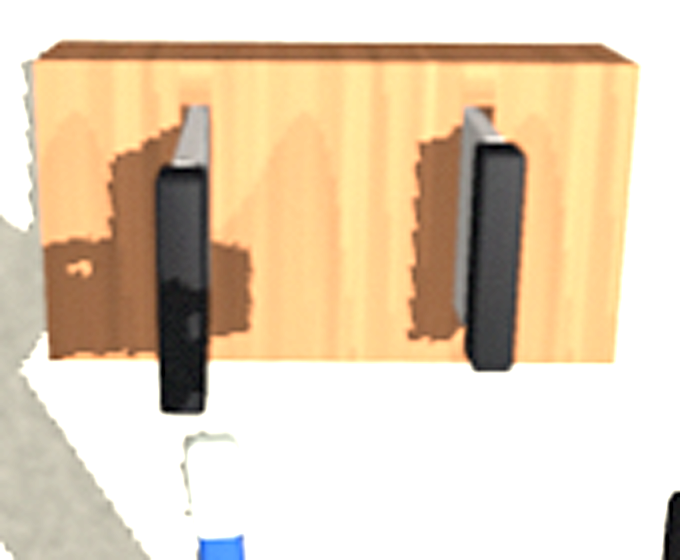

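```bash
python3 -c "
from h import *
plan([.460,.3035,.0955],-11.4)"
```

```text
t 2.575 turn [0.001 0.    0.005] shift mm [-25.3 -21.  182.7] dist 0.186
```

Emit:
{"fn": "servo_tool", "kwargs": {
  "motion": "0 0 0.005 -25 -21 30 0.8;0 0 0.005 -25 -21 80 0.7;0 0 0.005 -25 -21 130 0.6;0 0 0.005 -25 -21 170 0.6;0 0 0.005 -25 -21 183 0.6",
  "newtons": 40
}}

```text
time: 3.2
eef_pos: [0.4591, 0.3015, 0.0927]
ee_rot: [3.122, -0.316, -0.007]
contact_force: [-0.2, -0.0, 0.8]
gripper_width: 0.598
```

```bash
python3 -c "
from h import *
wrist('wr2')
plan([.460,.3035,.0955],-11.4)"
```

```text
3.2 [0.45913213 0.30150028 0.09272442] [ 3.12248581 -0.3156654  -0.00676048]
t 3.25 turn [ 0.003  0.004 -0.002] shift mm [ 0.4 -1.7 -2.8] dist 0.003
```

View pics/wr2.png

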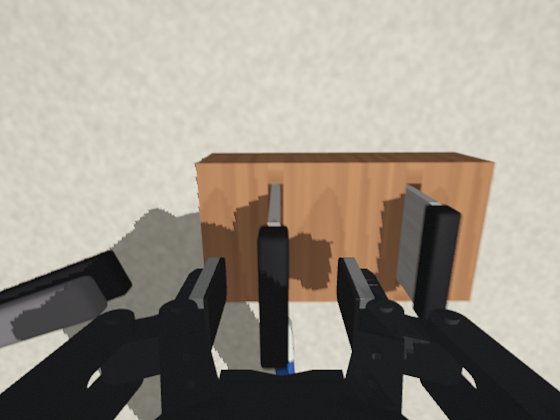

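The bar is centred at column 274 and the fingers at about 281, so I'll shift roughly 2 mm toward tool −y and close.

Emit:
{"fn": "servo_tool", "kwargs": {
  "motion": "0 0 0 0 -2 -2 0.6;0 0 0 0 -2 -2 0;0 0 0 0 -2 -2 0;0 0 0 0 -2 -2 0;0 0 0 0 -2 -2 0",
  "newtons": 40
}}

```text
time: 3.88
eef_pos: [0.4616, 0.3065, 0.0993]
ee_rot: [-3.126, 0.312, -0.004]
contact_force: [0.3, -2.1, 7.1]
gripper_width: 0.131
```

Emit:
{"fn": "servo_tool", "kwargs": {
  "motion": "0 0 0 0 0 0 0;0 0 0 0 0 0 0;0 0 0 0 0 0 0"
}}

```text
time: 4.25
eef_pos: [0.4616, 0.3065, 0.0992]
ee_rot: [-3.126, 0.312, -0.003]
contact_force: [-1.4, -2.7, 6.1]
gripper_width: 0.132
```

```bash
python3 -c "
from h import *
s=manip.sense();print(s)
plan([.46,.304,.21],-9.3)"
```

```text
{'time': 4.25, 'qpos': array([ 4.44298330e-01,  1.85076453e-01,  1.82962282e+00, -1.00242458e-03,
        1.12489302e+00,  2.21423189e+00]), 'qvel': array([ 0.00146223,  0.00036554,  0.00040015,  0.00012413, -0.00023474,
        0.0014526 ]), 'tau': array([ 8.42580646e-01, -4.04750776e+01, -3.25994503e+01,  6.60365615e-01,
       -6.57461453e-01, -7.19677410e-03]), 'eef_pos': array([0.46161605, 0.30646589, 0.09923076]), 'ee_rot': array([-3.1258387 ,  0.31158707, -0.00342397]), 'contact_force': array([-1.41413692, -2.74581802,  6.13548435]), 'moment': array([-5.43454656e-01,  1.36068727e-01, -1.25283833e-04]), 'gripper_width': 0.1316976149971705}
t 4.25 turn [-0.    -0.002 -0.036] shift mm [  -0.9    2.7 -110.8] dist 0.111
```

Emit:
{"fn": "servo_tool", "kwargs": {
  "motion": "0 0 0 0 0 -10 0;0 0 0 0 0 -30 0;0 0 0 0 0 -60 0;0 0 0 0 0 -100 0;0 0 0 0 0 -112 0"
}}

```text
time: 4.88
eef_pos: [0.4621, 0.3073, 0.2129]
ee_rot: [-3.123, 0.312, -0.007]
contact_force: [-0.4, 0.4, -1.4]
gripper_width: 0.129
```

```bash
python3 - <<'E'
from h import *
print(manip.sense()["contact_force"],manip.sense()["gripper_width"])
plan([.4765,-.0812,.21],-9.3)
wrist('wr3')
E
```

```text
[-0.41763696  0.4246344  -1.38831181] 0.12912748655834325
t 4.875 turn [-0.003 -0.004 -0.037] shift mm [ 90.9 377.9   2. ] dist 0.389
4.875 [0.46205489 0.30725342 0.21288969] [-3.12316231  0.31163828 -0.00703467]
```

View pics/wr3.png

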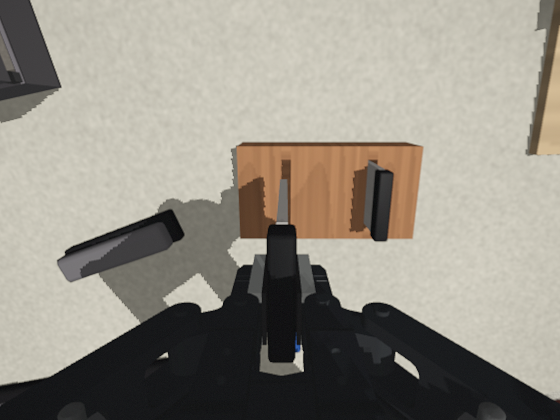

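```bash
python3 - <<'E'
from h import *
z=np.load('wr3.npz');p,d,T,K=z['p'],z['d'],z['T'],z['K']
c=cv2.resize(p[170:400,220:345],None,fx=2.6,fy=2.6,interpolation=cv2.INTER_CUBIC); cv2.imwrite('pics/wr3c.png',cv2.convertScaleAbs(c,alpha=2.5))
s=manip.sense(); Rm=R.from_rotvec([-3.12316231,0.31163828,-0.00703467]); e=np.array([0.46205489,0.30725342,0.21288969])
for uv in [(281,226),(281,360),(268,230),(296,230),(268,355)]:
    print(uv,(Rm.inv().apply(ray(K,T,uv,.2129+.0227)-e)*1000).round(1), d[uv[1]-4 if uv[1]>300 else uv[1]+4,uv[0]])
E
```

```text
(281, 226) [ 31.6   0.4 -22.6] 0.13338703
(281, 360) [-29.4   0.4 -22.8] 0.1449464
(268, 230) [ 29.9  -4.5 -22.6] 0.13124688
(296, 230) [ 30.    6.1 -22.6] 0.13354845
(268, 355) [-26.8  -5.1 -22.8] 0.14579083
```

View pics/wr3c.png

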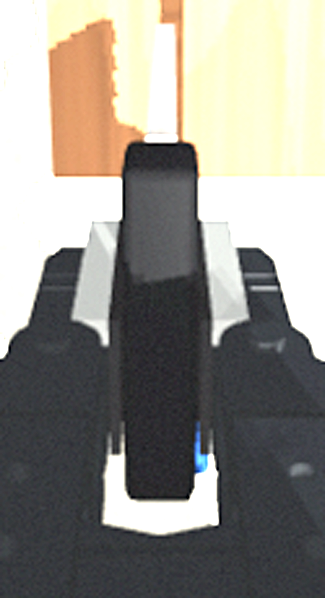

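```bash
python3 - <<'E'
from h import *
z=np.load('wr3.npz');p,d,T,K=z['p'],z['d'],z['T'],z['K']
Rm=R.from_rotvec([-3.12316231,0.31163828,-0.00703467]); e=np.array([0.46205489,0.30725342,0.21288969])
v,u=np.mgrid[0:420,0:560]
P=np.stack([(u-K[0,2])/K[0,0]*d,(v-K[1,2])/K[1,1]*d,d],-1)@T[:3,:3].T+T[:3,3]
Q=Rm.inv().apply((P-e).reshape(-1,3)).reshape(P.shape)*1000
for r in range(172,260,4):
    row=[x for x in range(265,305) if Q[r,x,2]<95 and P[r,x,2]>.06]
    if row: print(r,row[0],row[-1],np.median(Q[r,row],axis=0).round(1))
E
```

```text
180 271 287 [27.5  1.8 82.8]
184 280 287 [27.4  2.1 70.5]
188 280 287 [27.5  2.  58.7]
192 279 287 [27.5  1.6 48.4]
196 279 287 [27.5  1.6 38.7]
200 279 287 [27.5  1.5 30.2]
204 278 287 [27.5  1.2 22.3]
208 278 287 [27.5  1.2 15.1]
212 277 287 [27.5  0.9  8.6]
216 277 287 [27.6  0.9  2.1]
220 277 287 [27.5  0.9 -3.4]
224 270 293 [27.5  0.6 -8.5]
228 268 295 [ 27.6   0.6 -13.7]
232 268 298 [ 27.4   0.6 -18. ]
236 267 296 [ 27.    0.6 -21.2]
240 267 296 [ 25.5   0.6 -21.6]
244 267 296 [ 24.    0.6 -22.1]
248 267 296 [ 22.2   0.6 -21.7]
252 267 296 [ 20.5   0.6 -21.7]
256 265 304 [ 18.7   1.8 -21.6]
```

Emit:
{"fn": "servo_tool", "kwargs": {
  "motion": "-0.003 -0.004 -0.037 91 375 2 0;-0.003 -0.004 -0.037 91 375 2 0;-0.003 -0.004 -0.037 91 375 2 0;-0.003 -0.004 -0.037 91 375 2 0;-0.003 -0.004 -0.037 91 375 2 0"
}}

```text
time: 5.55
eef_pos: [0.4717, -0.0075, 0.2064]
ee_rot: [3.129, -0.254, -0.01]
contact_force: [1.1, 0.4, -1.1]
gripper_width: 0.133
```

```bash
python3 - <<'E'
from h import *
plan([.4765,-.0785,.18],-9.3)
E
```

```text
t 5.55 turn [0.003 0.006 0.   ] shift mm [16.3 69.2 26.4] dist 0.076
```

Emit:
{"fn": "servo_tool", "kwargs": {
  "motion": "0.003 0.006 0 16 50 5 0;0.003 0.006 0 16 69 20 0;0.003 0.006 0 16 69 26 0;0.003 0.006 0 16 69 26 0;0.003 0.006 0 16 69 26 0"
}}

```text
time: 6.18
eef_pos: [0.4775, -0.0756, 0.1822]
ee_rot: [-3.131, 0.252, -0.003]
contact_force: [-0.4, 0.5, -1.6]
gripper_width: 0.134
```

```bash
python3 - <<'E'
from h import *
wrist('wj2')
plan([.4765,-.0785,.18],-9.3)
p,d=manip.snapshot("side"); cv2.imwrite('pics/s2.png',p)
E
```

```text
6.175 [ 0.47752471 -0.07562123  0.18217792] [-3.13131262  0.25213053 -0.00317527]
t 6.225 turn [-0.    -0.003  0.002] shift mm [-0.7  3.   2.4] dist 0.004
```

View pics/wj2.png

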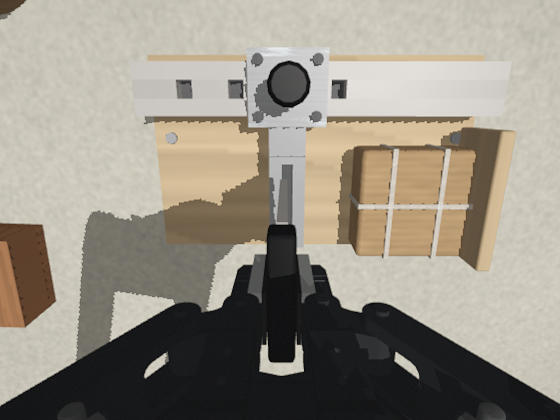

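```bash
python3 - <<'E'
from h import *
z=np.load('wj2.npz');p,d,T,K=z['p'],z['d'],z['T'],z['K']
c=cv2.resize(p[120:250,240:330],None,fx=4.6,fy=4.6,interpolation=cv2.INTER_CUBIC); cv2.imwrite('pics/wj2c.png',cv2.convertScaleAbs(c,alpha=1.5))
Rm=R.from_matrix(T[:3,:3]@np.linalg.inv(manip.calibration("wrist")["hand_eye"][:3,:3])); e=(T@np.linalg.inv(manip.calibration("wrist")["hand_eye"]))[:3,3]
v,u=np.mgrid[0:420,0:560]
P=np.stack([(u-K[0,2])/K[0,0]*d,(v-K[1,2])/K[1,1]*d,d],-1)@T[:3,:3].T+T[:3,3]
Q=Rm.inv().apply((P-e).reshape(-1,3)).reshape(P.shape)*1000
np.set_printoptions(linewidth=220)
for r in range(156,236,6):
    print(r,[ (x,int(P[r,x,2]*1000)) for x in range(264,310,2)])
    print('   ',p[r,264:310:2].max(1))
E
```

```text
156 [(264, 11), (266, 10), (268, 10), (270, 57), (272, 56), (274, 55), (276, 58), (278, 55), (280, 57), (282, 55), (284, 57), (286, 55), (288, 57), (290, 57), (292, 56), (294, 55), (296, 57), (298, 55), (300, 58), (302, 324), (304, 57), (306, 11), (308, 9)]
    [119 120 131 162 161 160 162 139 162 162 163 162 163 153 164 163 163 164 164 165 142 217 214]
162 [(264, 10), (266, 12), (268, 10), (270, 57), (272, 56), (274, 56), (276, 56), (278, 56), (280, 57), (282, 56), (284, 55), (286, 56), (288, 57), (290, 55), (292, 57), (294, 57), (296, 57), (298, 56), (300, 56), (302, 56), (304, 57), (306, 11), (308, 12)]
    [111 111 125 189 185 186 186 185 187 189 189 188 190 189 190 188 188 189 189 189 189 199 198]
168 [(264, 10), (266, 11), (268, 10), (270, 56), (272, 56), (274, 58), (276, 58), (278, 58), (280, 56), (282, 20), (284, 22), (286, 21), (288, 20), (290, 20), (292, 41), (294, 55), (296, 56), (298, 57), (300, 56), (302, 58), (304, 57), (306, 11), (308, 12)]
    [115 113 127 187 184 185 185 185 189  95 100 100 101 101 117 189 187 188 188 188 189 201 200]
174 [(264, 11), (266, 11), (268,
[... 3240 characters left out ...]
270, 195), (272, 195), (274, 196), (276, 196), (278, 195), (280, 195), (282, 195), (284, 196), (286, 195), (288, 195), (290, 196), (292, 196), (294, 194), (296, 57), (298, 56), (300, 56), (302, 56), (304, 11), (306, 10), (308, 11)]
    [118 120  41  17  18  21  20  18  18  18  19  17  19  21  19  12 163 179 179 180 206 209 209]
234 [(264, 11), (266, 11), (268, 201), (270, 202), (272, 202), (274, 201), (276, 202), (278, 202), (280, 202), (282, 202), (284, 203), (286, 202), (288, 202), (290, 202), (292, 201), (294, 201), (296, 199), (298, 56), (300, 56), (302, 56), (304, 11), (306, 10), (308, 12)]
    [119 107  14  21  16  18  23  21  20  19  21  20  20  21  22  16 125 180 179 179 207 210 210]
```

View pics/wj2c.png

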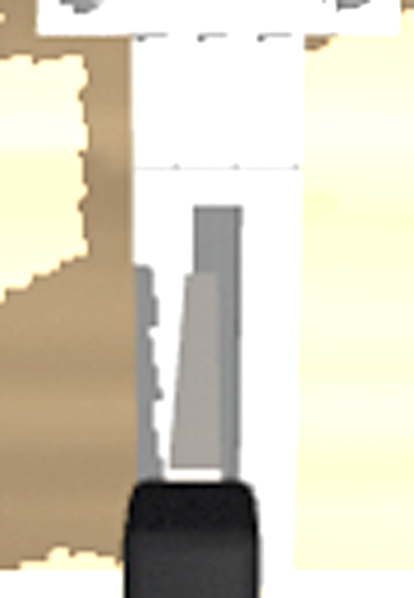

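View pics/s2.png

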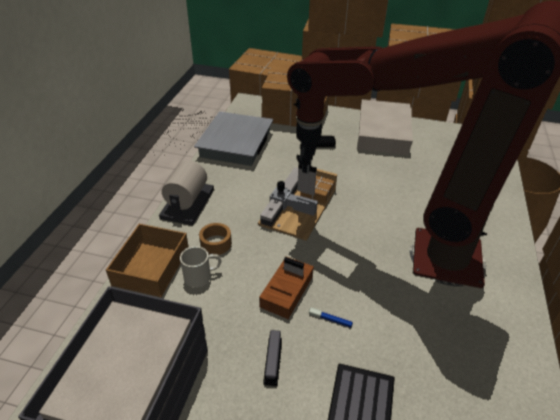

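```bash
cat >> h.py <<'E'
def toolray(name,uv,z):
    n=np.load(name+'.npz'); T,K=n['T'],n['K']; M=T@np.linalg.inv(manip.calibration("wrist")["hand_eye"])
    # axes: levelled tool
    return (M[:3,:3].T@(ray(K,T,uv,z)-M[:3,3])*1000).round(1)
E
python3 - <<'E'
from h import *
for n,uv,z in [('foot',(283.8,178.7),.095),('slotend',(286.9,164.4),.058),('slot@180',(286.9,180),.058),('slotL',(281.5,168),.058),('slotR',(292.2,168),.058),('bar',(281,240),.2048),('plate top',(282.2,220),.185),('bar back',(282,360),.2048)]: print(n,toolray('wj2',uv,z))
print(toolray('wj2',(288.5,83.6),.105),'knob')
for uv in[(183.5,88.5),(236,88.5),(339,88.5)]: print(toolray('wj2',uv,.05))
E
```

```text
foot [27.5  2.4 87.2]
slotend [ 31.6   5.2 124.2]
slot@180 [ 18.9   5.2 124.2]
slotL [ 28.7   0.9 124.2]
slotR [ 28.7   9.4 124.2]
bar [ 25.9   0.4 -22.6]
plate top [27.3  1.  -2.8]
bar back [-29.5   0.9 -22.7]
[88.9  5.1 77.4] knob
[ 89.1 -74.8 132.4]
[ 89.1 -34.3 132.4]
[ 89.1  45.2 132.3]
```

The plate foot is at tool (27.5, 2.4) and the slot's end at (31.6, 5.2). After extrapolating the camera slope, the correction is about +1 mm in x and +2.4 mm in y.

Emit:
{"fn": "servo_tool", "kwargs": {
  "motion": "0 0 0 1 2.4 10 0;0 0 0 1 2.4 22 0;0 0 0 1 2.4 31 0;0 0 0 1 2.4 31 0"
}}

```text
time: 6.78
eef_pos: [0.4771, -0.0789, 0.1497]
ee_rot: [-3.131, 0.255, 0.001]
contact_force: [1.0, -0.1, 0.2]
gripper_width: 0.132
```

```bash
python3 - <<'E'
from h import *
wrist('wj3')
z=np.load('wj3.npz');p=z['p']
c=cv2.resize(p[110:250,235:335],None,fx=4.2,fy=4.2,interpolation=cv2.INTER_CUBIC); cv2.imwrite('pics/wj3c.png',cv2.convertScaleAbs(c,alpha=1.2))
E
```

```text
6.775 [ 0.47707865 -0.07885879  0.1496652 ] [-3.13066970e+00  2.54610598e-01  1.03400665e-03]
```

View pics/wj3c.png

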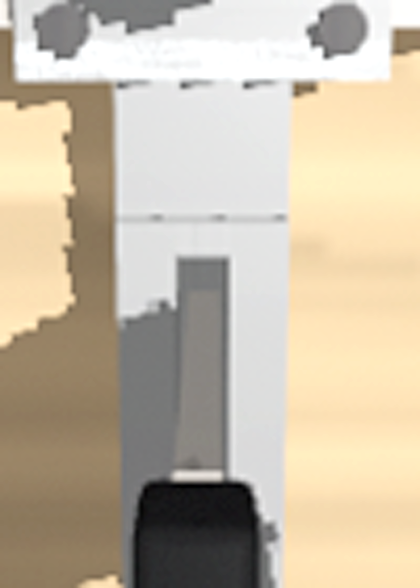

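```bash
python3 - <<'E'
from h import *
print(toolray('wj3',(283,178.7),.0624),toolray('wj3',(283,170.8),.058))
E
```

```text
[27.5  1.9 87.2] [32.2  1.9 91.6]
```

Emit:
{"fn": "servo_tool", "kwargs": {
  "motion": "0 0 0 1.5 0 3 0;0 0 0 1.5 0 10 0;0 0 0 1.5 0 18 0;0 0 0 1.5 0 26 0;0 0 0 1.5 0 33 0"
}}

```text
time: 7.45
eef_pos: [0.4793, -0.0793, 0.1173]
ee_rot: [-3.131, 0.254, -0.002]
contact_force: [-0.2, 1.1, -1.5]
gripper_width: 0.132
```

Entering freely, with about 8 mm left.

Emit:
{"fn": "servo_tool", "kwargs": {
  "motion": "0 0 0 0 0 3 0;0 0 0 0 0 6 0;0 0 0 0 0 8 0;0 0 0 0 0 9 0;0 0 0 0 0 9 0"
}}

```text
time: 8.07
eef_pos: [0.4798, -0.0795, 0.1093]
ee_rot: [3.131, -0.254, 0.004]
contact_force: [0.0, -0.4, -1.5]
gripper_width: 0.129
```

Emit:
{"fn": "servo_tool", "kwargs": {
  "motion": "0 0 0 0 0 1 0;0 0 0 0 0 2 0;0 0 0 0 0 2 0"
}}

```text
time: 8.45
eef_pos: [0.4805, -0.0797, 0.1092]
ee_rot: [3.131, -0.254, 0.006]
contact_force: [-6.0, 0.2, 13.6]
gripper_width: 0.131
```

It is on the floor at the expected height (13.6 N upward). Releasing.

Emit:
{"fn": "servo_tool", "kwargs": {
  "motion": "0 0 0 0 0 -1 0;0 0 0 0 0 -1 0.4;0 0 0 0 0 -1 0.5;0 0 0 0 0 -1 0.5;0 0 0 0 0 -1 0.5"
}}

```text
time: 9.07
eef_pos: [0.4795, -0.0794, 0.1079]
ee_rot: [-3.131, 0.255, -0.003]
contact_force: [0.6, -0.5, -0.2]
gripper_width: 0.497
```

Emit:
{"fn": "servo_tool", "kwargs": {
  "motion": "0 0 0 0 0 -20 0.5;0 0 0 0 0 -60 0.6;0 0 0 0 0 -100 0.6;0 0 0 40 0 -110 0.6;0 0 0 40 0 -110 0.6"
}}

```text
time: 9.7
eef_pos: [0.521, -0.0865, 0.2195]
ee_rot: [3.131, -0.254, 0.008]
contact_force: [-0.2, -0.2, 0.7]
gripper_width: 0.601
```

```bash
python3 - <<'E'
from h import *
wrist('wj4')
p,d=manip.snapshot("side"); cv2.imwrite('pics/s4.png',cv2.resize(p[150:260,220:370],None,fx=5,fy=5,interpolation=cv2.INTER_CUBIC))
E
```

```text
9.7 [ 0.52096953 -0.08645043  0.21947746] [ 3.13052349 -0.25434682  0.00770365]
```

View pics/wj4.png

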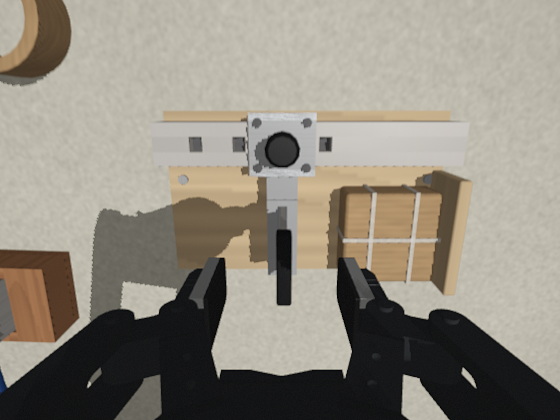

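View pics/s4.png

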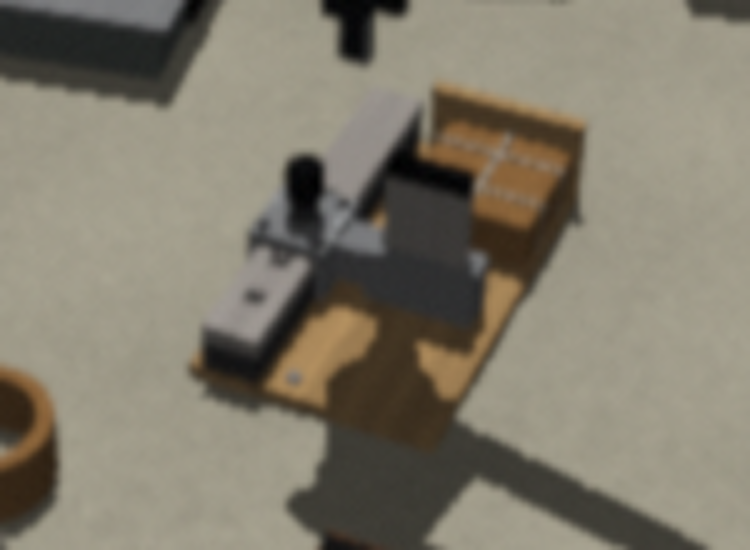

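```bash
python3 - <<'E'
from h import *
z=np.load('wj4.npz');p=z['p']; g=p.max(2)
m=(g[125:172,262:305]<60).astype(np.uint8); 
n,l,st,ce=cv2.connectedComponentsWithStats(m);i=1+np.argmax(st[1:,4]);print(st[i],ce[i]+[262,125])
cn,_=cv2.findContours((l==i).astype(np.uint8),0,2);(u,v),r=cv2.minEnclosingCircle(cn[0]);u+=262;v+=125
c=cv2.resize(p[120:180,240:325],None,fx=8,fy=8,interpolation=cv2.INTER_CUBIC); cv2.imwrite('pics/wj4c.png',cv2.convertScaleAbs(c,alpha=2))
print(u,v,r,toolray('wj4',(u,v),.105))
for uv in [(196,143.5),(238.5,143.5),(326,143.5)]: print(toolray('wj4',uv,.05))
plan([.5683,-.0938,.2195],-9.3)
plan([.5683,-.0938,.12],-9.3)
E
```

```text
[  3   7  34  35 939] [281.31948882 149.71671991]
281.36583518981934 149.5483627319336 17.784934997558594 [ 44.4   0.7 114.7]
[ 43.6 -77.6 169.7]
[ 43.6 -38.6 169.7]
[ 43.6  41.8 169.7]
t 9.8 turn [-0. -0.  0.] shift mm [50.8 -0.  -2.2] dist 0.051
t 9.8 turn [-0. -0.  0.] shift mm [50.8 -0.  97.3] dist 0.11
```

View pics/wj4c.png

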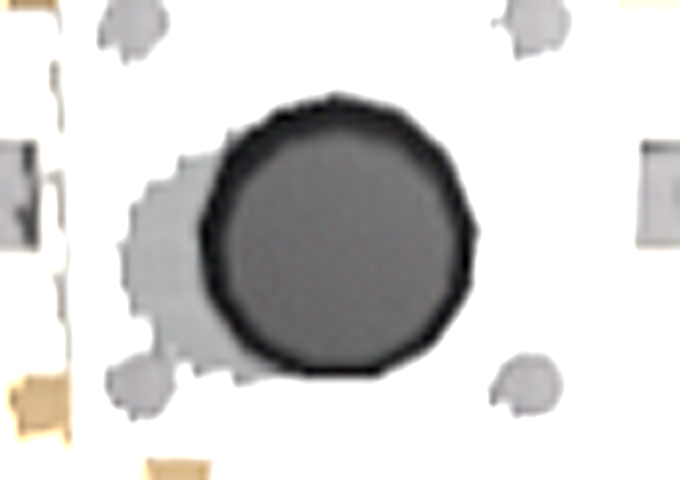

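Emit:
{"fn": "servo_tool", "kwargs": {
  "motion": "0 0 0 45.5 -1.7 0 0.65;0 0 0 45.5 -1.7 40 0.65;0 0 0 45.5 -1.7 80 0.65;0 0 0 45.5 -1.7 95 0.65;0 0 0 45.5 -1.7 95 0.65"
}}

```text
time: 10.42
eef_pos: [0.5628, -0.0912, 0.1221]
ee_rot: [-3.131, 0.254, 0.002]
contact_force: [0.7, 0.5, 1.3]
gripper_width: 0.647
```

```bash
python3 - <<'E'
from h import *
wrist('wj5')
E
```

```text
10.425 [ 0.56280567 -0.09117897  0.12213274] [-3.13068324e+00  2.54493840e-01  1.75394195e-03]
```

View pics/wj5.png

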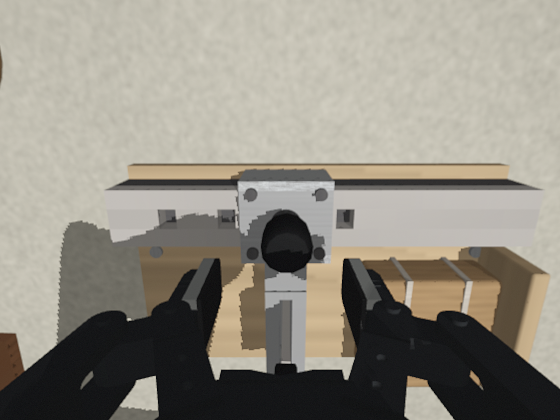

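```bash
python3 - <<'E'
from h import *
z=np.load('wj5.npz');p=z['p']
c=cv2.resize(p[160:380,190:370],None,fx=2.7,fy=2.7,interpolation=cv2.INTER_CUBIC); cv2.imwrite('pics/wj5c.png',cv2.convertScaleAbs(c,alpha=2.5))
print(toolray('wj5',(287,250),.105),toolray('wj5',(226,219),.05),toolray('wj5',(346,219),.05))
E
```

```text
[ 4.4  3.5 17.1] [  2.9 -36.6  72.1] [ 3.  44.3 72.1]
```

View pics/wj5c.png

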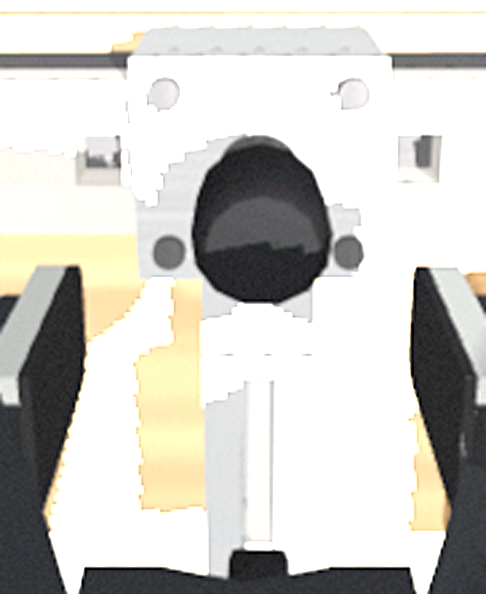

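Emit:
{"fn": "servo_tool", "kwargs": {
  "motion": "0 0 0 3 2 10 0.65;0 0 0 3 2 26 0.65;0 0 0 3 2 40 0.65;0 0 0 3 2 47 0.65;0 0 0 3 2 47 0.65"
}}

```text
time: 11.1
eef_pos: [0.5662, -0.0938, 0.0752]
ee_rot: [-3.131, 0.254, -0.0]
contact_force: [0.5, 0.1, 0.5]
gripper_width: 0.648
```

```bash
python3 - <<'E'
from h import *
wrist('wj6')
E
```

```text
11.1 [ 0.56621337 -0.09376624  0.0752003 ] [-3.13094030e+00  2.54434051e-01 -6.14591992e-05]
```

View pics/wj6.png

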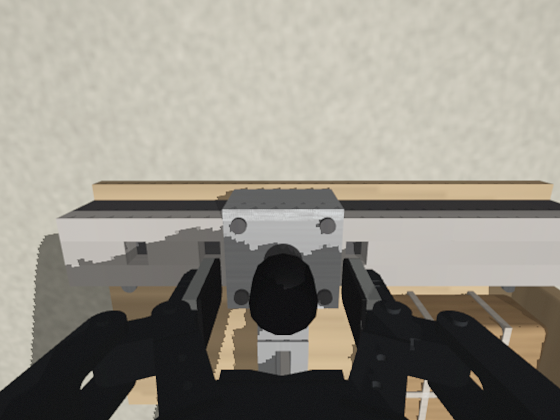

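The knob sits between the fingers (columns 250–318, finger midpoint about 281). Closing.

Emit:
{"fn": "servo_tool", "kwargs": {
  "motion": "0 0 0 0 0.5 0 0.3;0 0 0 0 0.5 0 0.2;0 0 0 0 0.5 0 0.2;0 0 0 0 0.5 0 0.2;0 0 0 0 0.5 0 0.2",
  "newtons": 50
}}

```text
time: 11.78
eef_pos: [0.5674, -0.0947, 0.077]
ee_rot: [3.131, -0.254, 0.005]
contact_force: [0.3, 0.2, 6.6]
gripper_width: 0.315
```

```bash
python3 - <<'E'
from h import *
s=manip.sense();print(s["gripper_width"],s["contact_force"],s["moment"],s["eef_pos"])
E
```

```text
0.31494620587133215 [0.30943544 0.22011153 6.61591028] [ 0.00954849  0.12050063 -0.01482485] [ 0.56740528 -0.09468333  0.07702172]
```

Emit:
{"fn": "servo_tool", "kwargs": {
  "motion": "0 0 0 0 0 -5 0.2;0 0 0 0 0 -11 0.2;0 0 0 0 0 -15 0.2;0 0 0 0 0 -15 0.2"
}}

```text
time: 12.28
eef_pos: [0.5671, -0.0946, 0.091]
ee_rot: [3.131, -0.255, 0.004]
contact_force: [5.6, -0.9, -6.9]
gripper_width: 0.315
```

Emit:
{"fn": "servo_tool", "kwargs": {
  "motion": "0 0 0 0 -8 0 0.2;0 0 0 0 -18 0 0.2;0 0 0 0 -28 0 0.2;0 0 0 0 -36 0 0.2;0 0 0 0 -40 0 0.2"
}}

```text
time: 12.9
eef_pos: [0.5735, -0.0554, 0.0907]
ee_rot: [3.13, -0.254, 0.004]
contact_force: [5.7, -4.0, -6.8]
gripper_width: 0.309
```

Emit:
{"fn": "servo_tool", "kwargs": {
  "motion": "0 0 0 0 0 0 0.2"
}}

```text
time: 13.02
eef_pos: [0.5735, -0.055, 0.0907]
ee_rot: [3.131, -0.254, 0.004]
contact_force: [6.0, -1.2, -7.8]
gripper_width: 0.313
```

```bash
python3 - <<'E'
from h import *
s=manip.sense();print(s["gripper_width"],s["contact_force"],s["moment"],s["eef_pos"])
a=np.radians(80.75);print((s["eef_pos"]-[.5674,-.0947,.077])[:2]@[np.cos(a),np.sin(a)])
wrist('wj7')
E
```

```text
0.31269590931483776 [ 6.040262   -1.19274304 -7.7880709 ] [-0.2080147  -0.98762452 -0.00967875] [ 0.57353063 -0.0549953   0.09067142]
0.0401738461466673
13.025 [ 0.57353063 -0.0549953   0.09067142] [ 3.13098973 -0.25424822  0.00404514]
```

View pics/wj7.png

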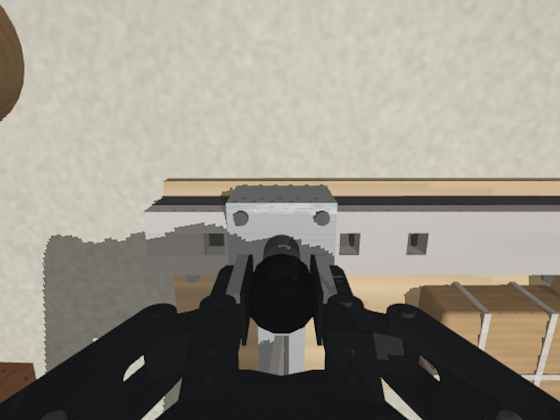

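The section has moved 40.2 mm. The rail holes on either side, at columns 213 and 350, straddle the sleeve centre at 281. Lowering the pin.

Emit:
{"fn": "servo_tool", "kwargs": {
  "motion": "0 0 0 0 0 4 0.2;0 0 0 0 0 8 0.2;0 0 0 0 0 11 0.2;0 0 0 0 0 13.5 0.2;0 0 0 0 0 13.5 0.2"
}}

```text
time: 13.7
eef_pos: [0.5736, -0.055, 0.0776]
ee_rot: [3.131, -0.255, 0.004]
contact_force: [5.6, 0.7, -3.7]
gripper_width: 0.308
```

```bash
python3 - <<'E'
from h import *
s=manip.sense();print(s["gripper_width"],s["contact_force"],s["moment"],s["eef_pos"])
E
```

```text
0.30835107382447496 [ 5.64397738  0.654936   -3.72551077] [-0.17912296 -0.82821932 -0.0233508 ] [ 0.57359621 -0.05503428  0.07758239]
```

Emit:
{"fn": "servo_tool", "kwargs": {
  "motion": "0 0 0 0 0 1 0.2;0 0 0 0 0 2 0.2;0 0 0 0 0 2 0.2"
}}

```text
time: 14.08
eef_pos: [0.5738, -0.0551, 0.077]
ee_rot: [3.131, -0.254, 0.004]
contact_force: [0.2, 0.8, 6.3]
gripper_width: 0.315
```

```bash
python3 - <<'E'
from h import *
s=manip.sense();print(s["time"],s["gripper_width"],s["contact_force"],s["moment"],s["eef_pos"])
wrist('wj8')
for n in("side","scene"):
    p,d=manip.snapshot(n); cv2.imwrite(f'pics/{n}8.png',p)
p=cv2.imread('pics/side8.png'); cv2.imwrite('pics/side8c.png',cv2.convertScaleAbs(cv2.resize(p[150:260,220:370],None,fx=5,fy=5,interpolation=cv2.INTER_CUBIC),alpha=1.5))
E
```

```text
14.075 0.31494783870400495 [0.24505169 0.75575315 6.28662191] [ 0.05669724 -0.1544416  -0.01600803] [ 0.57379762 -0.0550588   0.07704092]
14.075 [ 0.57379762 -0.0550588   0.07704092] [ 3.13112467 -0.25438865  0.00449186]
```

View pics/wj8.png

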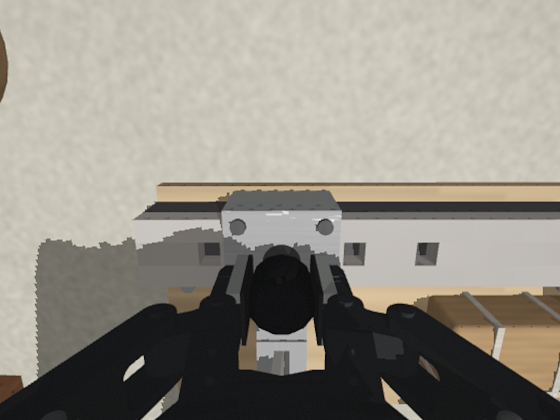

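View pics/side8c.png

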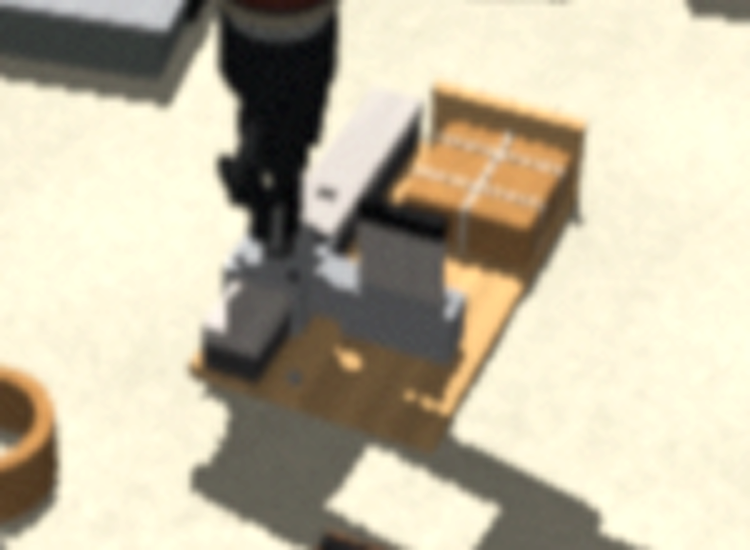

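View pics/scene8.png

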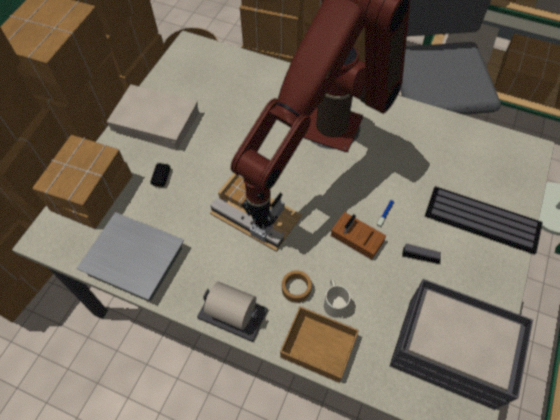

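```bash
python3 - <<'E'
from h import *
z=np.load('wj4.npz');d,T,K=z['d'],z['T'],z['K']
v,u=np.mgrid[235:300,279:290];dd=d[235:300,279:290]
P=np.stack([(u-K[0,2])/K[0,0]*dd,(v-K[1,2])/K[1,1]*dd,dd],-1)@T[:3,:3].T+T[:3,3]
print('bar top z',np.median(P[10:,:,2]),np.median(P[10:20,:,2]),np.median(P[-15:-3,:,2]))
print(manip.job_done())
E
```

```text
bar top z 0.13105546248591118 0.13103743630715836 0.1310533014177483
the job is handed in; nothing more can be done
None
```

The job is done and handed in at about 14 s. The tall plate is home in the jig's slot and released. The section has been moved to the next hole, and the gripper is still holding the knob with the pin home.

What my last checks showed:
- **Plate:** the floor pushed back with about 14 N at the expected height. After release its bar top measured 131 mm above the table at both ends; fully home is nominally 132 mm, and the camera read about 1 mm low in the rack too.
- **Section:** it moved 40.2 mm away from the fence, and the wrist picture shows the neighbouring rail holes evenly on both sides of the sleeve.
- **Pin:** the knob is back at its original home height (tool at 77.0 mm before and after). Just before the final press, the spring force was about 3.7 N, close to the 3 N expected at home. I did not push the section sideways to test the lock.
- **Other things:** the short plate, parcel and the rest look unmoved in the scene and side pictures.

One disagreement: the wrist camera's sideways readings were about 3 mm off at height. I corrected for this with close-up comparisons before inserting the plate and gripping the knob.

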